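# Close up a butt joint, clamp it and dry-run the weld pass

## Task

Get the butt joint in the welding jig ready by fingertip alone, without grasping or lifting anything: push the loose steel plate across the jig until its bevelled edge butts against the fixed plate along the whole seam, then press the toggle clamp's black handle fully down so that its rubber foot holds that plate. Then make a dry run of the weld: follow the V-groove with the fingertips pointing straight down about a centimetre above the plates, from the end beside the clamp right to the other end, without touching either plate once the clamp is down, and move clear. Leave the tools and parts around the jig where they are.

Things in the scene. Friction and masses are not known exactly. Their poses are not given: they have to be found in the camera images.
- jig: Fixed steel fixture plate 240 x 275 x 10 mm on the table, with small dark holes. Origin: at table height under the middle of the finished seam; x runs across the seam, away from the robot (give or take the yaw), y along the seam to the left, z up. The plate spans x -130 to 110, y -150 to 125 mm; its top is 10 mm above the table. A toggle clamp stands at its -y end.
- fixed_plate: Dark steel plate 70 x 150 x 10 mm fixed on the jig's far half under two strap clamps (40 mm high, at x 49 to 99, y -45 and 45 mm). It covers x 0 to 70, y -75 to 75 mm; top 20 mm above the table. The edge facing the loose plate is bevelled (6 mm wide, above a 3 mm root face) with its root at x = 0. Origin and axes coincide with the jig's.
- loose_plate: Like plate, 70 (x) x 150 (y) x 10 mm, 0.7 kg, loose on the jig's near half, 18 to 35 mm short of the fixed plate and askew (one end may need a second nudge); slides with a few newtons. Origin: centre of its underside, 10 mm above the table. Its +x edge (35 mm from the origin) is bevelled and faces the fixed plate, its -x edge is plain. Butted home, its origin is at jig x = -35 mm.
- clamp_handle (a joint): Toggle clamp handle: 0 = fully open, 0.95 = fully down, handle level, clamp shut. At value q the handle rises 0.95 - q rad above level, pointing from the pivot to jig -y. It starts at 0 to 0.15, stays where it is left and takes about 3 to 5 N at the grip to turn. The arm follows it through a linkage.
- pivot (a point): Handle pivot on the clamp stand (jig x -40, y -120 mm, 46 mm above the table); the handle turns about an axis parallel to jig x.
- grip (a point): Point on the centreline of the round black handle grip (about 16 mm thick), 80 mm from the pivot; the grip spans 40 to 106 mm from the pivot. It moves with the handle.
- seam_start (a point): End of the seam beside the clamp, at plate-top height: jig x 0, y -75 mm, 20 mm above the table.
- seam_end (a point): Other end of the seam, at plate-top height: jig x 0, y +75 mm, 20 mm above the table.
- gas_cup: Bystander: pink ceramic torch cup, 22 mm across, 45 mm high, standing on the jig's far left corner.
- bolt: Bystander: hex bolt 80 mm long lying on the left edge of the jig.
- torch: Bystander: TIG torch 215 mm long lying on the table left of the jig on the robot's side.
- spanner: Bystander: flat black pin spanner 128 mm long lying right of the jig on the robot's side.
- tape: Bystander: yellow tape measure, 64 mm high, standing beyond the jig on the left.
- chipping_hammer: Bystander: chipping hammer with wooden handle, 267 mm long, lying to the right of the jig.
- clamp_arm: The toggle clamp's aluminium arm. Origin: its hinge on the clamp stand (jig x -40, y -107 mm, 42 mm high; the stand spans x -63 to -17, y -142 to -92, 52 mm high). Open, it stands up to 100 mm above the table at y -80 to -115 mm; shut, it lies along y at 55 mm height, and its 17 mm wide rubber foot rests on the loose plate at x -40, y -57 mm.

How it is judged:
By the outcome, as a careful person would: the job done as asked, in the order asked, and still so for the second after the job is handed in, with the robot touching nothing.
It also fails if it takes over 61 s, if anything falls off the work surface, if the arm or the gripper's body presses on something with over 40 N, if the wrist force passes 120 N, or if a joint passes its speed limit or range.

## Robot

A 6-joint arm with a two-finger parallel gripper is mounted at the origin on the work surface; the furniture and walls round the work are solid. World frame = base frame: x ahead of the robot, y to its left, z up, the work surface at z = 0. Lengths are in m, angles in rad, forces in N, time in s.
With the tool pointing down it reaches from about 0.35 to 0.775 m from the base axis. Payload 5.5 kg.
Tool frame: the origin (TCP) lies on the centre line of the jaws, within the pads' length; the fingertips stand 11 mm ahead of it and the grasp point (between the pads) lies 8 mm behind it (env.tip_extent is the distance from the TCP to the fingertips, in m); z points along the fingers, y is the line along which they close (so a half turn about z gives the same grasp; the last joint's range is limited). The gripper opens to 85 mm and grips with 20 to 120 N. Pads are 22 mm wide; open, the fingers measure 114 mm over their backs; the gripper's body (76 mm by 85 mm) begins 54 mm behind the grasp point. The pads swing forward as they close: fully open they stand 13 mm farther back than shut.
Start: joints at [1.052, 0.313, 0.046, 1.304, 0, 1.431], TCP at [0.213, 0.534, 0.242] pointing down, gripper open.
Joint ranges: [-2.76, 2.76], [-0.86, 1.69], [-1.03, 1.26], [-2.2, 2.34], [-1.47, 1.5], [-3.14, 3.14]. Speed limits (rad/s): [2.57, 2.57, 3.14, 3.14, 3.14, 3.14].

## Interface

Orientations are given as a unit quaternion [w, x, y, z].
In Python, from workcell import env gives the robot as it stands.
- The arm moves only by the shell command python3 -m jog 'ROWS' [FORCE]. ROWS is JSON, a list of rows, each a list of 5 numbers: the gripper's target within -1 to 1 (shut at 1, half-way at 0, fully open at -1), then the shift along the tool's x, y, z in m, then the turn about the tool's z in degrees. In form: [[fingers, tx, ty, tz, turn], ...]. A call has 1 to 5 rows; each row shifts and turns the commanded pose from where the row before left it, along the tool's axes as they then stand; what a row does not reach is not made up. A row lasts 1/12 s, in which the tool goes at most 41.7 mm and 7.16 degrees, less where a joint would pass 70% of its speed; a pose out of reach is approached as far as the arm can. A call is refused whole if a number of a shift passes 0.0417 or a number of a turn 7.16, either way. A call with a gripper value outside its range is refused whole. The fingers move at their own pace and stop on an object; FORCE is the grip in N (left out, the last holds). Time passes only in rows, so rows that do not move let the fingers close. It gives the time, the measured TCP pose, the force, the opening and the grip force at its end, in the units of the state.
- env.get_state(): the state, without advancing time (a new reading comes with each control period).
- env.read_camera(name): name is "scene" or "side" or "wrist"; returns a dict with "img" (400x640x3 uint8, red, green, blue), "fov_y" (degrees; the focal length in pixels is half the picture's height over the tangent of half this angle, whatever the lens; pixels are square), "cx", "cy" (the principal point, pixels), "T" (4x4, takes a point from camera to world coordinates). Camera axes: x right, y up, looking along -z (the intrinsics and any distortion apply to the point x, -y, -z); pixel columns grow to the right and rows downward; lengths in m; the calibration is good to about 2 mm. The wrist camera is an equidistant fisheye: a pixel r from the principal point sees the ray r / f radians off the axis. A picture is of the moment at which its call begins. There is no depth.
- env.hand_in(): hands the job in; it is judged then, once.
The state is a dict: "clock": time; "joint_pos": joint angles; "qvel": joint speeds; "tau": joint torques, N m; "tcp_pos": TCP position; "orientation": TCP orientation; "wrist_force": force on the tool from outside, world axes, zero at the start; "ft_torque": the same for the moment, N m; "finger_gap": finger opening in m; "grip_force": force on a finger pad.
Only numpy, scipy, OpenCV 4.12 (cv2) and the standard library are available. Lean on these libraries where they do the work, as an engineer would, in place of code of your own. Each camera call takes 0.05 s, during which the arm holds its last target. There are 200 camera calls.

## Working session

There is one attempt and no reset: what is moved stays moved. The work goes in short steps, Python scripts to look and compute and a shell command to move; the robot and the scene stay as the last step left them, time stands still between calls to the robot, and variables do not carry over. Pictures are saved under pics/ and viewed, at most 12 in all, crops included, and the job is handed in when it is done.

```bash
mkdir -p pics; cat > h.py <<'E'
import numpy as np,cv2
from workcell import env
def shot(name,fn=None):
    c=env.read_camera(name)
    if fn: cv2.imwrite('pics/'+fn,c['img'][:,:,::-1])
    return c
def ray(c,u,v):
    f=200/np.tan(np.radians(c['fov_y'])/2); 
    return f
E
python3 - <<'E'
from h import *
for n in ['scene','side']:
    c=shot(n,n+'0.png'); print(n,{k:(np.round(v,3).tolist() if k!='img' else 0) for k,v in c.items()})
s=env.get_state(); print({k:np.round(v,3).tolist() for k,v in s.items()}, env.tip_extent)
E
```

```text
scene {'img': 0, 'fov_y': 50.257, 'cx': 316.909, 'cy': 202.786, 'T': [[0.629, 0.542, -0.558, -0.218], [-0.777, 0.422, -0.467, -0.667], [-0.017, 0.727, 0.687, 0.991], [0.0, 0.0, 0.0, 1.0]]}
side {'img': 0, 'fov_y': 56.523, 'cx': 314.018, 'cy': 205.8, 'T': [[-0.991, 0.076, -0.11, 0.407], [-0.134, -0.527, 0.839, 0.96], [0.006, 0.846, 0.533, 0.712], [0.0, 0.0, 0.0, 1.0]]}
{'clock': 0.1, 'joint_pos': [1.052, 0.314, 0.045, 1.304, 0.0, 1.431], 'qvel': [0.001, -0.001, 0.002, -0.002, -0.001, 0.001], 'tau': [0.003, -48.172, 29.924, 0.013, -0.0, 0.0], 'tcp_pos': [0.212, 0.534, 0.242], 'orientation': [-0.0, 0.188, 0.982, -0.001], 'wrist_force': [0.625, 0.377, 0.516], 'ft_torque': [0.011, -0.02, -0.021], 'grip_force': 0.0, 'finger_gap': 0.085} 0.011
```

View pics/scene0.png

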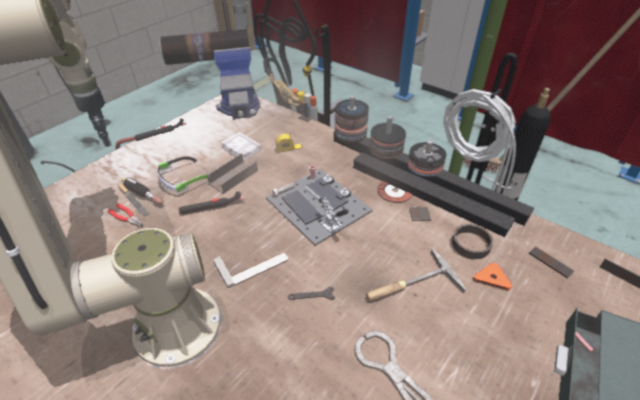

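View pics/side0.png

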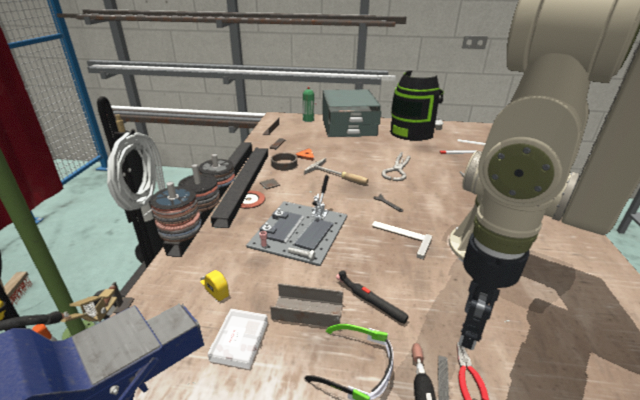

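The scene view shows the jig around (318,207) and the side view shows it around (298,232). The clamp handle is up at side (323,185), and the torch, hammer and spanner are clear of the jig.

```bash
cat > h.py <<'E'
import numpy as np,cv2
from workcell import env
def shot(name,fn=None):
    c=env.read_camera(name); c['name']=name
    if fn: cv2.imwrite('pics/'+fn,c['img'][:,:,::-1])
    return c
def ray(c,u,v):
    f=200/np.tan(np.radians(c['fov_y'])/2); d=np.array([u-c['cx'],v-c['cy']])/f
    if c['name']=='wrist':
        r=np.hypot(*d)+1e-12; d=np.array([*(d/r*np.sin(r)),np.cos(r)])
    else: d=np.array([*d,1])
    return c['T'][:3,:3]@(d*[1,-1,-1]), c['T'][:3,3]
def on(c,u,v,z):
    d,o=ray(c,u,v); return o+d*(z-o[2])/d[2]
def proj(c,p):
    f=200/np.tan(np.radians(c['fov_y'])/2)
    q=(np.linalg.inv(c['T'])@np.r_[p,1])[:3]*[1,-1,-1]
    if c['name']=='wrist':
        r=np.hypot(*q[:2]); return np.array([c['cx'],c['cy']])+f*q[:2]/r*np.arctan2(r,q[2])
    return np.array([c['cx'],c['cy']])+f*q[:2]/q[2]
E
python3 - <<'E'
from h import *
for n,b,pts in [('scene',(240,150,400,270),[(267,205),(371,209),(317,241),(318,207)]),('side',(220,160,380,280),[(298,232),(248,245),(348,207)])]:
    c=shot(n)
    for p in pts: print(n,p,np.round(on(c,*p,.01),3))
    x0,y0,x1,y1=b
    cv2.imwrite(f'pics/{n}1.png',cv2.resize(c['img'][y0:y1,x0:x1,::-1],None,fx=4,fy=4,interpolation=cv2.INTER_CUBIC))
w=env.read_camera('wrist'); R=env.get_state()
print(w['fov_y'],w['cx'],w['cy'],np.round(w['T'],3).tolist())
E
```

```text
scene (267, 205) [0.467 0.125 0.01 ]
scene (371, 209) [ 0.665 -0.159  0.01 ]
scene (317, 241) [ 0.446 -0.108  0.01 ]
scene (318, 207) [ 0.565 -0.016  0.01 ]
side (298, 232) [0.581 0.017 0.01 ]
side (248, 245) [0.72  0.104 0.01 ]
side (348, 207) [ 0.432 -0.154  0.01 ]
65.70646984690485 320.96406776954683 196.8684163675905 [[0.37, -0.894, -0.251, 0.15], [0.929, 0.356, 0.101, 0.559], [-0.001, -0.271, 0.963, 0.372], [0.0, 0.0, 0.0, 1.0]]
```

View pics/scene1.png

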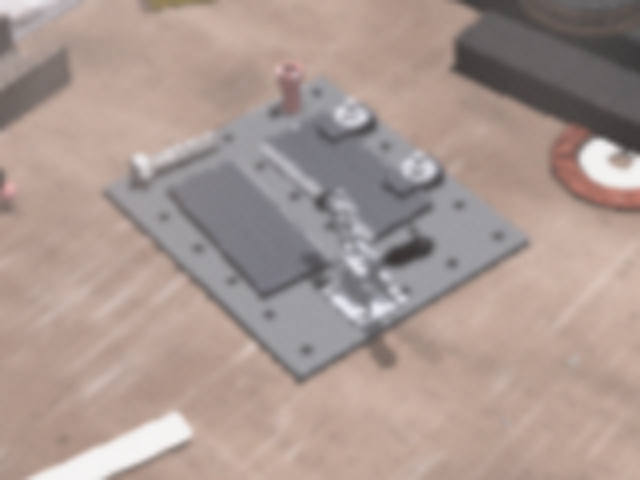

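```bash
python3 - <<'E'
from h import *
c=shot('scene')
P=np.array([on(c,240+u/4,150+v/4,.01)[:2] for u,v in [(105,190),(322,78),(528,240),(300,380)]])
J=np.array([[-.13,.125],[.11,.125],[.11,-.15],[-.13,-.15]])
print(np.round(P,3),[round(float(np.linalg.norm(P[i]-P[(i+1)%4])),3) for i in range(4)])
def fit(J,P):
    a,b=J-J.mean(0),P-P.mean(0); th=np.arctan2((a[:,0]*b[:,1]-a[:,1]*b[:,0]).sum(),(a*b).sum())
    R=np.array([[np.cos(th),-np.sin(th)],[np.sin(th),np.cos(th)]]); t=P.mean(0)-R@J.mean(0)
    return th,t,J@R.T+t-P
th,t,r=fit(J,P); print(np.degrees(th),t,np.round(r,4))
E
```

```text
[[ 0.493  0.152]
 [ 0.724  0.101]
 [ 0.663 -0.165]
 [ 0.43  -0.113]] [0.237, 0.272, 0.239, 0.273]
-12.87113427676328 [0.58997885 0.0039109 ] [[-0.0016  0.0023]
 [ 0.0009  0.0004]
 [ 0.0009 -0.0023]
 [-0.0001 -0.0004]]
```

```bash
python3 -m jog '[[1,0,0,0,-4.4],[1,0,0,0,-4.3],[1,-0.0287,-0.027,0,0],[1,-0.0287,-0.027,0,0],[1,-0.0287,-0.027,0,0]]' 20
python3 -m jog '[[1,-0.0287,-0.027,0,0],[1,-0.0287,-0.027,0,0],[1,-0.0287,-0.027,0,0],[1,-0.0287,-0.027,0,0],[1,-0.0287,-0.027,0,0]]'
python3 -m jog '[[1,-0.0287,-0.027,0,0],[1,-0.0287,-0.027,0,0],[1,-0.0287,-0.027,0,0],[1,-0.0287,-0.027,0,0],[1,-0.0287,-0.027,0,0]]'
python3 -m jog '[[1,-0.0287,-0.027,0,0],[1,-0.0287,-0.027,0,0],[1,0,0,0,0],[1,0,0,0,0],[1,0,0,0,0]]'
python3 - <<'E'
from h import *
c=shot('wrist','w0.png'); print(np.round(env.get_state()['orientation'],3),np.round(c['T'],3).tolist())
E
```

```text
clock: 0.72
tcp_pos: [0.2784, 0.4352, 0.242]
orientation: [-0.0, 0.112, 0.994, -0.0]
wrist_force: [1.1, 0.4, -0.8]
finger_gap: 0.0255
grip_force: 0.0
clock: 1.13
tcp_pos: [0.3884, 0.2705, 0.2425]
orientation: [0.0, 0.113, 0.994, 0.0]
wrist_force: [1.0, 0.6, -0.2]
finger_gap: -0.0002
grip_force: 0.0
clock: 1.55
tcp_pos: [0.4979, 0.1065, 0.2425]
orientation: [0.0, 0.113, 0.994, 0.0]
wrist_force: [0.6, -0.0, 0.5]
finger_gap: 0.0002
grip_force: 0.0
clock: 1.97
tcp_pos: [0.5406, 0.0427, 0.242]
orientation: [-0.001, 0.114, 0.994, 0.0]
wrist_force: [-0.9, 0.3, -0.6]
finger_gap: 0.0
grip_force: 0.0
[-0.     0.113  0.994  0.   ] [[0.226, -0.938, -0.263, 0.475], [0.974, 0.218, 0.061, 0.058], [0.0, -0.27, 0.963, 0.372], [0.0, 0.0, 0.0, 1.0]]
```

View pics/w0.png

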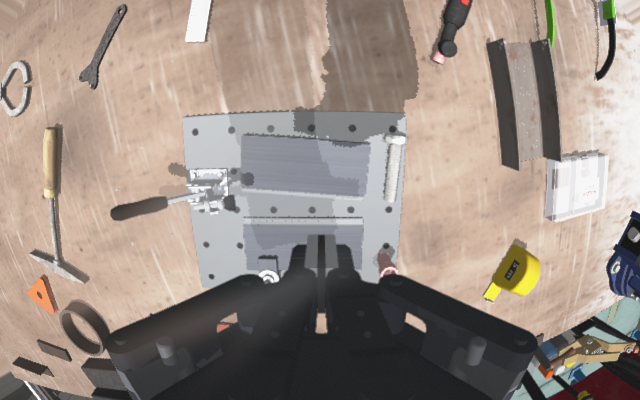

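The wrist view shows:
- **Jig:** near corners at (183,116) and (406,112).
- **Loose plate:** near corners (243,134) and (370,144), far edge roughly (243,194) to (365,199).
- **Fixed plate:** bevel strip at rows 217–223, columns 244–363.
- **Handle:** from (205,198) out to (112,212).

```bash
cat >> h.py <<'E'
TH=np.radians(-12.87); T0=np.array([.590,.0039])
def J(p,th=TH,t=T0):
    R=np.array([[np.cos(th),-np.sin(th)],[np.sin(th),np.cos(th)]]); return (np.asarray(p)[:2]-t)@R*1000
E
python3 - <<'E'
from h import *
c=shot('wrist')
for n,u,v,z in [('jigNR',183,116,.01),('jigNL',406,112,.01),('lp nr',243,134,.02),('lp nl',370,144,.02),('lp fr root',243,195,.013),('lp fl root',365,199,.013),('fp r root',244,217,.013),('fp l root',363,218,.013),('fp r top',244,223,.02),('fp l top',363,224,.02),('hammer',55,128,.015),('spanner',120,8,.005)]:
    print(n,np.round(J(on(c,u,v,z)),1))
im=c['img'][90:300,100:420,::-1]
cv2.imwrite('pics/w1.png',cv2.resize(im,None,fx=2.5,fy=2.5,interpolation=cv2.INTER_CUBIC))
E
```

```text
jigNR [-127.5 -143.2]
jigNL [-127.5  128.2]
lp nr [-101.8  -62.8]
lp nl [-89.   83.7]
lp fr root [-26.6 -68.6]
lp fl root [-21.3  80.8]
fp r root [  2.  -69.5]
fp l root [ 3.2 79.3]
fp r top [  7.4 -68.2]
fp l top [ 8.5 78.6]
hammer [-134.6 -378.5]
spanner [-293.5 -249.9]
```

View pics/w1.png

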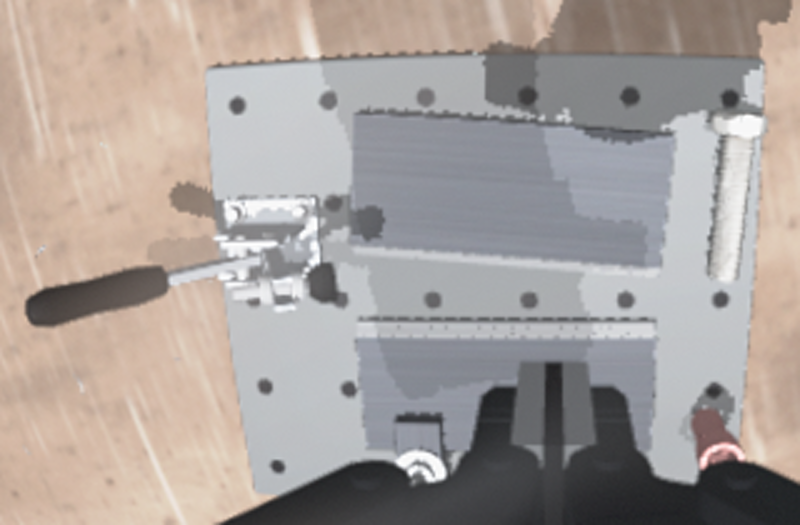

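```bash
sed -i 's/T0=np.array.*/T0=np.array([.593,.007])/' h.py
cat >> h.py <<'E'
def st():
    s=env.get_state(); print('jig mm',np.round(J(s['tcp_pos']),1),'z',round(s['tcp_pos'][2]*1000,1),'F',np.round(s['wrist_force'],1),'t',s['clock'])
E
python3 -m jog '[[1,0.023,-0.0095,0.012,0],[1,0.023,-0.0095,0.012,0],[1,0.023,-0.009,0.012,0],[1,0,0,0.04,0],[1,0,0,0.04,0]]' >/dev/null
python3 -m jog '[[1,0,0,0.04,0],[1,0,0,0.031,0],[1,0,0,0.015,0],[1,0,0,0,0],[1,0,0,0,0]]'
python3 -c "
from h import *
st(); c=shot('wrist','w2.png')
"
```

```text
clock: 2.9
tcp_pos: [0.4664, 0.0322, 0.0402]
orientation: [-0.001, 0.112, 0.994, 0.0]
wrist_force: [-0.8, -0.1, 0.4]
finger_gap: -0.0004
grip_force: 0.0
jig mm [-129.    -3.7] z 40.2 F [-0.8 -0.1  0.4] t 2.9
```

View pics/w2.png

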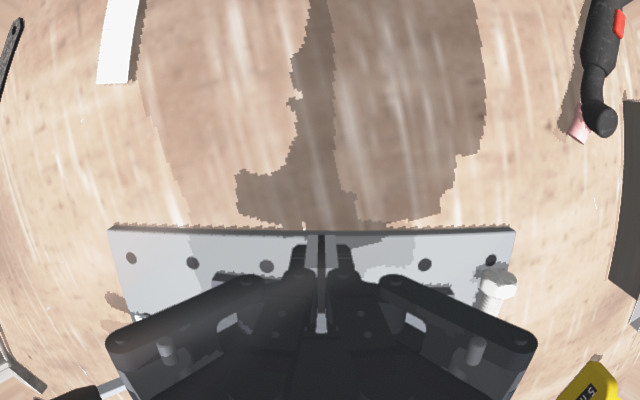

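Here the closed fingertips are at about (322,240), just inside the jig's near edge at row 230, with corners (108,230) and (515,229). The bolt at (492,290) is clear. I'll lower the tip to mid-thickness of the plate and push.

```bash
python3 -c "
from h import *
c=shot('wrist')
print([np.round(J(on(c,*p,.01)),1) for p in [(108,230),(515,229)]])
"
python3 -m jog '[[1,0,0,0.008,0],[1,0,0,0.007,0],[1,-0.003,0,0,0],[1,-0.004,0,0,0],[1,-0.004,0,0,0]]' |egrep 'tcp|wrist'
python3 -m jog '[[1,-0.004,0,0,0],[1,-0.004,0,0,0],[1,-0.004,0,0,0],[1,-0.004,0,0,0],[1,0,0,0,0]]'|egrep 'tcp|wrist'
python3 -c "
from h import *
st()"
```

```text
[array([-126.9, -147.5]), array([-128.1,  122.6])]
tcp_pos: [0.4788, 0.0284, 0.0255]
wrist_force: [0.2, -1.4, -0.1]
tcp_pos: [0.4927, 0.0249, 0.0248]
wrist_force: [-3.3, -0.0, 0.1]
jig mm [-101.7   -4.9] z 24.8 F [-3.3 -0.   0.1] t 3.8333
```

```bash
sed -i 's/T0=np.array.*/T0=np.array([.5950,.0064])/' h.py
python3 -m jog '[[1,-0.004,0,0,0],[1,-0.004,0,0,0],[1,-0.004,0,0,0],[1,-0.003,0,0,0],[1,0,0,0,0]]'|egrep 'tcp|wrist'
python3 -c "
from h import *
st()"
python3 -m jog '[[1,-0.001,0,0,0],[1,-0.001,0,0,0],[1,-0.001,0,0,0],[1,0,0,0,0]]'|egrep 'tcp|wrist'
python3 -c "
from h import *
st(); shot('wrist','w3.png')"
```

```text
tcp_pos: [0.5089, 0.0214, 0.025]
wrist_force: [-1.6, 1.2, -1.3]
jig mm [-87.3  -4.5] z 25.0 F [-1.6  1.2 -1.3] t 4.25
tcp_pos: [0.5115, 0.0209, 0.0252]
wrist_force: [-2.1, 0.8, -1.6]
jig mm [-84.7  -4.5] z 25.2 F [-2.1  0.8 -1.6] t 4.5833
```

View pics/w3.png

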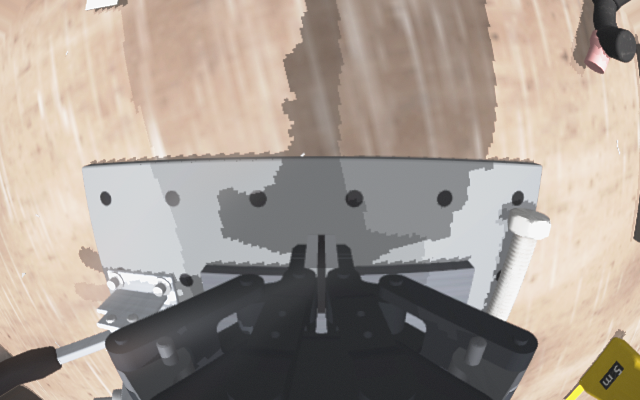

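The plate's near edge runs from (202,266) to (473,263), which is almost square to the jig. I'll keep nudging until the force rises.

```bash
python3 -c "
from h import *
c=shot('wrist')
print([np.round(J(on(c,*p,.02)),1) for p in [(202,266),(473,263)]])
"
for i in 1 2 3; do python3 -m jog '[[1,-0.001,0,0,0],[1,-0.001,0,0,0],[1,0,0,0,0]]'|egrep 'tcp|wrist'; done
python3 -c "
from h import *
st()"
```

```text
[array([-77. , -66.8]), array([-77.1,  77.5])]
tcp_pos: [0.5132, 0.0206, 0.0252]
wrist_force: [-4.3, 0.6, -1.1]
tcp_pos: [0.5134, 0.0206, 0.0251]
wrist_force: [-7.4, 2.2, 3.3]
tcp_pos: [0.5135, 0.0206, 0.025]
wrist_force: [-11.8, 3.1, 8.0]
jig mm [-82.6  -4.3] z 25.0 F [-11.8   3.1   8. ] t 5.4333
```

```bash
python3 -m jog '[[1,0.01,0,0,0],[1,0.01,0,0,0],[1,0,0,-0.03,0],[1,0,0,-0.04,0],[1,0,0,-0.04,0]]' >/dev/null
python3 -m jog '[[1,0,0,-0.04,0],[1,-0.005,0,-0.02,0],[1,-0.005,0,0,0],[1,0,0,0,0],[1,0,0,0,0]]'|egrep 'tcp|wrist'
python3 -c "
from h import *
st(); c=shot('wrist'); np.save('c.npy',c,allow_pickle=True)
p=[proj(c,np.r_[q,.02]) for q in []]
im=c['img'][100:300,120:500,::-1]
cv2.imwrite('pics/w4.png',cv2.resize(im,None,fx=2.1,fy=2.1,interpolation=cv2.INTER_CUBIC))"
```

```text
tcp_pos: [0.5075, 0.0217, 0.1948]
wrist_force: [-0.3, -0.4, -1.0]
jig mm [-88.7  -4.6] z 194.8 F [-0.3 -0.4 -1. ] t 6.2667
```

View pics/w4.png

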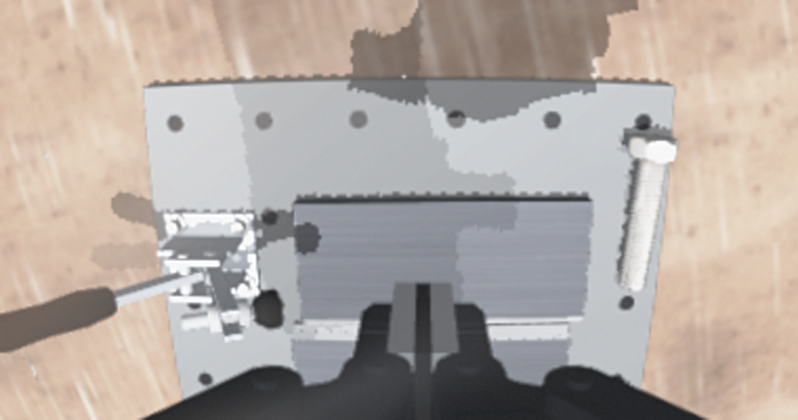

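The plate's near edge is square to the jig, and the seam shows at crop row 320. The bevel strips are visible left (290–355) and right (485–570). I'll check both ends numerically for a gap.

```bash
python3 -c "
from h import *
c=np.load('c.npy',allow_pickle=True).item(); g=c['img'].mean(2).astype(int)
print('v',list(range(244,268)))
for u in (262,268,276,284,354,364,374,384,389,394): print(u,g[244:268,u].tolist())
for n,u,v,z in [('n-',294,198,.02),('n+',590,198,.02)]: print(n,np.round(J(on(c,120+u/2.1,100+v/2.1,z)),1))
for y in (-70,70): print(y,[np.round(proj(c,np.r_[T0+np.array([[np.cos(TH),-np.sin(TH)],[np.sin(TH),np.cos(TH)]])@np.array([x,y])/1000,z]),1).tolist() for x,z in((-6,.02),(0,.013),(6,.02))])
"
```

```text
v [244, 245, 246, 247, 248, 249, 250, 251, 252, 253, 254, 255, 256, 257, 258, 259, 260, 261, 262, 263, 264, 265, 266, 267]
262 [174, 173, 173, 174, 174, 174, 174, 171, 153, 122, 152, 201, 199, 193, 193, 193, 193, 178, 155, 155, 159, 163, 162, 159]
268 [145, 145, 148, 148, 148, 146, 143, 150, 191, 213, 211, 202, 199, 199, 195, 194, 194, 184, 162, 156, 158, 161, 162, 160]
276 [145, 145, 146, 147, 146, 145, 144, 154, 188, 214, 211, 203, 201, 215, 218, 217, 218, 210, 165, 156, 158, 160, 163, 160]
284 [143, 144, 145, 147, 148, 145, 144, 154, 184, 213, 213, 221, 222, 208, 206, 216, 218, 217, 173, 157, 156, 159, 162, 158]
354 [159, 157, 158, 160, 159, 154, 155, 188, 221, 218, 144, 205, 221, 221, 221, 220, 221, 212, 174, 156, 152, 143, 128, 113]
364 [158, 156, 157, 159, 159, 155, 155, 184, 215, 206, 144, 213, 220, 220, 220, 219, 219, 212, 165, 152, 152, 154, 156, 154]
374 [156, 155, 156, 157, 156, 152, 153, 187, 218, 201, 174, 217, 221, 222, 221, 221, 220, 206, 164, 151, 151, 154, 154, 153]
384 [155, 155, 156, 156, 154, 153, 157, 194, 221, 171, 173, 218, 221, 223, 221, 221, 212, 184, 159, 150, 152, 154, 154, 153]
389 [154, 155, 154, 155, 153, 151, 160, 194, 222, 161, 185, 219, 221, 222, 221, 223, 220, 188, 159, 152, 152, 153, 154, 161]
394 [154, 154, 155, 153, 152, 152, 182, 225, 226, 204, 194, 196, 196, 195, 195, 196, 195, 195, 195, 196, 195, 195, 195, 195]
n- [-73.4 -67.8]
n+ [-73.1  78.9]
-70 [[262.1, 253.1], [263.5, 255.2], [262.9, 262.7]]
70 [[388.4, 252.6], [386.8, 254.7], [387.5, 262.2]]
```

The left end is closed: bevel to bevel spans about 9.8 px with no dark line. The right (+y) end shows a 1 px dark line and spans 10.2–10.8 px, so it gets a second nudge at y=+45.

```bash
python3 -m jog '[[1,0.006,0.025,0.02,0],[1,0.006,0.025,0.03,0],[1,0,0,0.04,0],[1,0,0,0.04,0],[1,0,0,0.03,0]]' >/dev/null
python3 -m jog '[[1,0,0,0.01,0],[1,-0.004,0,0,0],[1,-0.004,0,0,0],[1,-0.004,0,0,0],[1,-0.003,0,0,0]]'|egrep 'tcp|wrist'
for i in 1 2 3; do python3 -m jog '[[1,-0.001,0,0,0],[1,-0.001,0,0,0],[1,0,0,0,0]]'|egrep 'tcp|wrist'; done
python3 -c "
from h import *
st()"
```

```text
tcp_pos: [0.5223, 0.0697, 0.0255]
wrist_force: [0.4, -0.2, -0.2]
tcp_pos: [0.5238, 0.0693, 0.0254]
wrist_force: [-0.7, 0.3, -0.4]
tcp_pos: [0.5242, 0.0692, 0.0251]
wrist_force: [-3.6, 0.6, 3.0]
tcp_pos: [0.525, 0.0691, 0.0249]
wrist_force: [-7.1, 2.6, 4.9]
jig mm [-82.2  45.6] z 24.9 F [-7.1  2.6  4.9] t 7.9
```

```bash
python3 -m jog '[[1,-0.001,0,0,0],[1,-0.001,0,0,0],[1,-0.001,0,0,0],[1,-0.001,0,0,0],[1,0,0,0,0]]'|egrep 'tcp|wrist'
python3 -m jog '[[1,0.012,0,0,0],[1,0.012,0,0,0],[1,0,-0.01,-0.03,0],[1,0,-0.02,-0.035,0],[1,0,-0.02,-0.035,0]]' >/dev/null
python3 -m jog '[[1,0,0,-0.04,0],[1,-0.005,0,-0.03,0],[1,-0.005,0,0,0],[1,0,0,0,0],[1,0,0,0,0]]'|egrep 'tcp|wrist'
python3 -c "
from h import *
st(); c=shot('wrist');g=c['img'].mean(2).astype(int)
print('v',list(range(244,268)))
for u in (262,268,276,284,354,364,374,384,389,394): print(u,g[244:268,u].tolist())
"
```

```text
tcp_pos: [0.5252, 0.069, 0.0243]
wrist_force: [-14.6, 5.0, 11.5]
tcp_pos: [0.5066, 0.0219, 0.1949]
wrist_force: [-0.1, 0.4, -0.4]
jig mm [-89.6  -4.6] z 194.9 F [-0.1  0.4 -0.4] t 9.15
v [244, 245, 246, 247, 248, 249, 250, 251, 252, 253, 254, 255, 256, 257, 258, 259, 260, 261, 262, 263, 264, 265, 266, 267]
262 [174, 178, 176, 174, 174, 175, 174, 176, 173, 135, 107, 154, 201, 199, 197, 194, 193, 179, 160, 162, 155, 160, 161, 161]
268 [144, 144, 146, 147, 147, 147, 145, 143, 161, 191, 212, 210, 202, 199, 196, 194, 193, 192, 185, 165, 157, 158, 161, 161]
276 [143, 144, 146, 147, 147, 147, 144, 144, 156, 186, 213, 213, 220, 221, 219, 217, 216, 212, 184, 165, 158, 158, 160, 161]
284 [141, 143, 145, 146, 146, 148, 144, 143, 154, 181, 213, 216, 221, 221, 220, 217, 217, 216, 193, 170, 159, 158, 160, 160]
354 [158, 158, 158, 157, 159, 159, 156, 154, 165, 198, 223, 196, 208, 219, 221, 221, 219, 219, 207, 174, 154, 145, 127, 114]
364 [158, 159, 157, 157, 159, 160, 155, 153, 170, 202, 222, 200, 213, 219, 220, 219, 218, 220, 221, 174, 153, 152, 154, 155]
374 [157, 158, 156, 155, 158, 157, 153, 152, 173, 207, 221, 215, 218, 220, 220, 221, 220, 221, 216, 160, 151, 152, 153, 154]
384 [158, 156, 155, 155, 157, 157, 151, 151, 182, 214, 210, 201, 218, 221, 221, 221, 221, 216, 190, 154, 150, 153, 152, 154]
389 [157, 157, 155, 155, 157, 156, 151, 151, 185, 217, 208, 205, 218, 220, 222, 222, 222, 223, 196, 155, 151, 153, 153, 163]
394 [157, 156, 155, 155, 156, 154, 150, 154, 188, 220, 213, 199, 195, 195, 195, 195, 194, 195, 196, 196, 195, 195, 195, 195]
```

The dark line is gone, so the seam is closed along its length. Next is the handle: I go above the grip, look from close by, then press.

```bash
python3 -m jog '[[1,-0.0097,-0.0355,0,0],[1,-0.0097,-0.0355,0,0],[1,-0.0097,-0.0355,0,0],[1,-0.0097,-0.0355,0,0],[1,-0.0097,-0.0355,0,0]]' >/dev/null
python3 -m jog '[[1,0,0,0,0],[1,0,0,0,0]]'|egrep 'tcp|wrist'
python3 -c "
from h import *
st(); c=shot('wrist','w5.png'); print([np.round(proj(c,np.r_[T0+np.array([[np.cos(TH),-np.sin(TH)],[np.sin(TH),np.cos(TH)]])@np.array([-41,-120-r*np.cos(.88)])/1000,.046+r*.001*np.sin(.88)])) for r in (0,40,106)])
"
```

```text
tcp_pos: [0.5126, -0.163, 0.1931]
wrist_force: [0.3, 1.5, -0.3]
jig mm [ -42.6 -183.5] z 193.1 F [ 0.3  1.5 -0.3] t 9.7833
[array([389., 188.]), array([367., 197.]), array([315., 218.])]
```

View pics/w5.png

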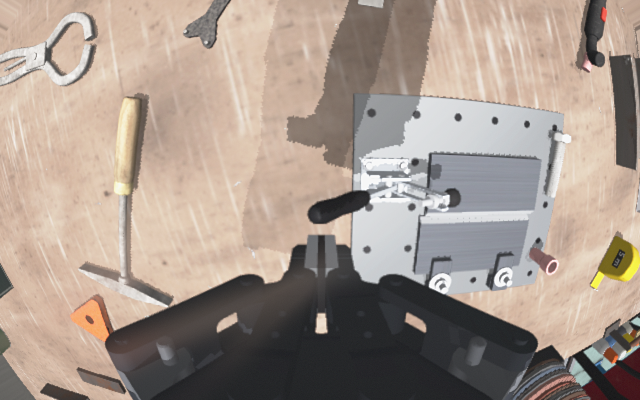

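The grip runs from (365,198) to (312,214), matching the predicted (367,197) to (315,218). The tool is lined up over it, so I press down.

```bash
python3 -m jog '[[1,0,0,0.017,0],[1,0,0,0.017,0],[1,0,0,0.008,0],[1,0,0,0.008,0],[1,0,0,0.008,0]]'|egrep 'tcp|wrist'
python3 -m jog '[[1,0,0,0.008,0],[1,0,0,0.008,0],[1,0,-0.001,0.008,0],[1,0,-0.001,0.008,0],[1,0,-0.001,0.008,0]]'|egrep 'tcp|wrist'
python3 -m jog '[[1,0,-0.001,0.008,0],[1,0,-0.001,0.007,0],[1,0,-0.001,0.007,0],[1,0,0,0.003,0],[1,0,0,0,0]]'|egrep 'tcp|wrist'
python3 -c "
from h import *
st()"
```

```text
tcp_pos: [0.5136, -0.1608, 0.1367]
wrist_force: [-4.3, -5.7, 13.4]
tcp_pos: [0.5133, -0.1648, 0.0969]
wrist_force: [1.3, -0.7, 2.8]
tcp_pos: [0.5118, -0.1674, 0.0711]
wrist_force: [-0.2, -0.6, -0.4]
jig mm [ -42.4 -188. ] z 71.1 F [-0.2 -0.6 -0.4] t 11.0833
```

```bash
for i in 1 2; do python3 -m jog '[[1,0,0,0.002,0],[1,0,0,0.002,0],[1,0,0,0,0]]'|egrep 'tcp|wrist'; done
python3 -m jog '[[1,0,0,0.001,0],[1,0,0,0.001,0],[1,0,0,0,0]]'|egrep 'tcp|wrist'
python3 -c "
from h import *
st(); c=shot('side'); x0,y0,x1,y1=(230,150,380,270)
cv2.imwrite('pics/s6.png',cv2.resize(c['img'][y0:y1,x0:x1,::-1],None,fx=5,fy=5,interpolation=cv2.INTER_CUBIC))"
```

```text
tcp_pos: [0.5121, -0.1676, 0.068]
wrist_force: [0.1, -0.1, 0.4]
tcp_pos: [0.5124, -0.1678, 0.0649]
wrist_force: [-2.9, 0.1, 6.8]
tcp_pos: [0.5125, -0.1679, 0.0645]
wrist_force: [-7.3, 0.5, 18.9]
jig mm [ -41.6 -188.3] z 64.5 F [-7.3  0.5 18.9] t 11.8333
```

View pics/s6.png

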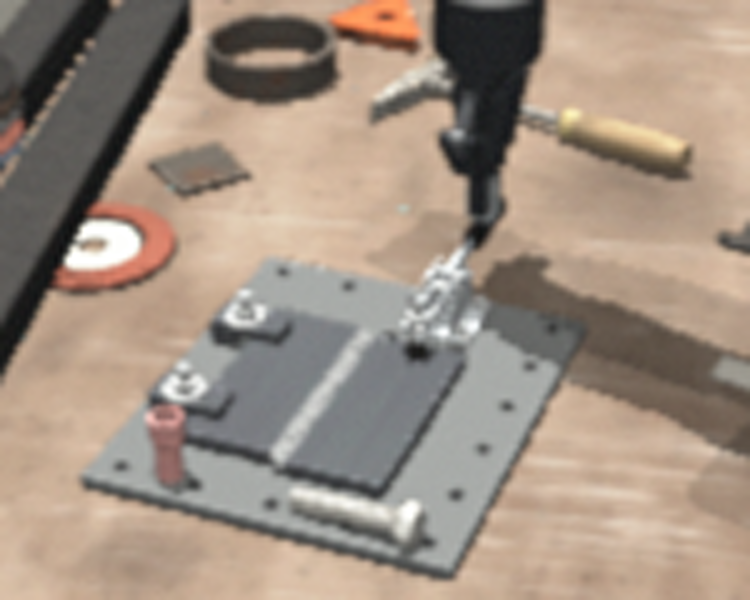

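The foot is down on the loose plate at crop (415,350), the handle stopped hard at the level height (tip at 53.5 mm, 19 N), and the seam shows as one uniform strip. One more small press, then lift straight up and look.

```bash
python3 -m jog '[[1,0,0,0.001,0],[1,0,0,0,0],[1,0,0,-0.02,0],[1,0,0,-0.04,0],[1,0,0,-0.04,0]]'|egrep 'wrist'
python3 -m jog '[[1,0.009,0.035,-0.035,0],[1,0.009,0.035,0,0],[1,0.009,0.035,0,0],[1,0.009,0.035,0,0],[1,0.009,0.035,0,0]]'|egrep 'wrist'
python3 -m jog '[[1,0,0.005,0,0],[1,0,0,0,0],[1,0,0,0,0]]'|egrep 'tcp|wrist'
python3 -c "
from h import *
st(); c=shot('wrist'); np.save('c.npy',c,allow_pickle=True)
im=c['img'][100:300,120:500,::-1]
cv2.imwrite('pics/w7.png',cv2.resize(im,None,fx=2.1,fy=2.1,interpolation=cv2.INTER_CUBIC))"
```

```text
wrist_force: [1.5, -1.0, 0.6]
wrist_force: [1.2, 0.2, -0.6]
tcp_pos: [0.5094, 0.0118, 0.1902]
wrist_force: [0.8, 0.2, 0.6]
jig mm [-84.6 -13.8] z 190.2 F [0.8 0.2 0.6] t 12.9667
```

View pics/w7.png

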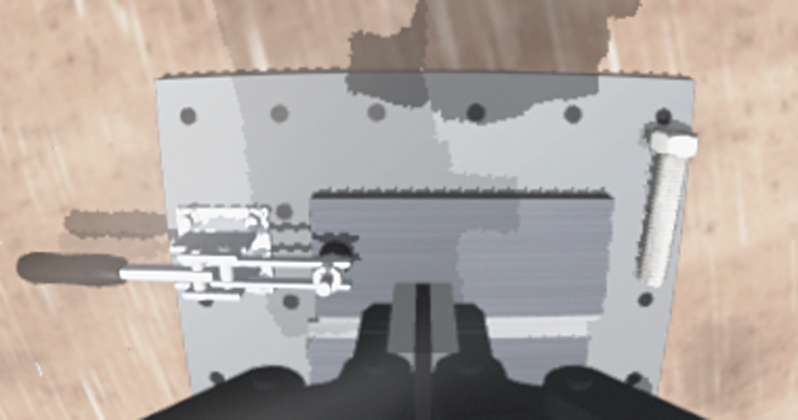

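The clamp is shut: handle and arm lie level at row 270 and the foot is at (338,250). The seam strip is at rows 318–337, with the fixed-plate ends at columns 308 and 589. I'll measure the seam in the tool's own readings.

```bash
python3 -c "
from h import *
c=np.load('c.npy',allow_pickle=True).item(); g=c['img'].mean(2).astype(int)
print(list(range(246,266)))
for u in (270,280,286,360,376,396): print(u,g[246:266,u].tolist())
for n,u,v,z in [('lp top-',272,250.5,.02),('lp top+',380,250.5,.02),('fp top-',272,260.5,.02),('fp top+',380,260.5,.02),('fp root -',120+308/2.1,100+323/2.1,.013),('fp root +',120+589/2.1,100+323/2.1,.013),('fp top-',120+309/2.1,100+338/2.1,.02),('fp top+',120+587/2.1,100+338/2.1,.02),('jig-',120+157/2.1,100+78/2.1,.01),('jig+',120+693/2.1,100+79/2.1,.01)]: print(n,np.round(J(on(c,u,v,z)),1))
"
```

```text
[246, 247, 248, 249, 250, 251, 252, 253, 254, 255, 256, 257, 258, 259, 260, 261, 262, 263, 264, 265]
270 [154, 153, 149, 141, 144, 118, 103, 151, 199, 198, 194, 191, 197, 202, 191, 164, 156, 158, 161, 160]
280 [147, 146, 142, 143, 153, 189, 211, 209, 200, 197, 196, 193, 192, 202, 205, 166, 156, 157, 160, 160]
286 [146, 146, 143, 141, 153, 186, 209, 203, 200, 199, 198, 208, 215, 216, 209, 167, 156, 157, 159, 162]
360 [158, 157, 155, 152, 169, 206, 223, 220, 215, 218, 219, 217, 217, 217, 207, 159, 151, 150, 153, 154]
376 [158, 157, 152, 151, 168, 214, 222, 218, 216, 218, 219, 218, 219, 218, 193, 154, 149, 150, 154, 153]
396 [155, 151, 149, 161, 194, 221, 220, 217, 218, 220, 221, 220, 221, 215, 170, 150, 149, 151, 151, 151]
lp top- [ -7.7 -66.9]
lp top+ [-7.4 50.1]
fp top- [  4.5 -67.7]
fp top+ [ 5. 51.]
fp root - [ -0.1 -74.5]
fp root + [ 0.9 75.6]
fp top- [  5.2 -73.2]
fp top+ [ 6.3 73.4]
jig- [-130.8 -147.2]
jig+ [-130.2  122.9]
```

Seam line is at reading x ≈ -1.3 (contact gave -1.4, bevel midline -1.4), and the 12.3 mm groove against 12 expected confirms it is closed. Go above the start.

```bash
python3 -m jog '[[1,-0.0277,-0.021,0,0],[1,-0.0277,-0.021,0,0],[1,-0.0277,-0.021,0,0],[1,0,0,0.02,0],[1,0,0,0.03,0]]' >/dev/null
python3 -m jog '[[1,0,0,0.03,0],[1,0,0,0.02,0],[1,0,0,0,0],[1,0,0,0,0]]'|egrep wrist
python3 -c "
from h import *
st(); print(np.round(env.get_state()['orientation'],4))"
```

```text
wrist_force: [0.3, -1.6, -0.9]
jig mm [ -2.6 -78.8] z 89.2 F [ 0.3 -1.6 -0.9] t 13.7667
[-1.600e-03  1.144e-01  9.934e-01  2.000e-04]
```

```bash
python3 -m jog '[[1,-0.0013,0.002,0.02,0],[1,0,0,0.018,0],[1,0,0,0.01,0],[1,0,0,0,0],[1,0,0,0,0]]'|egrep wrist
python3 -c "
from h import *
st()"
```

```text
wrist_force: [-0.6, -0.4, 0.1]
jig mm [  0.  -75.5] z 43.2 F [-0.6 -0.4  0.1] t 14.1833
```

```bash
python3 -m jog '[[1,0.001,-0.002,0.002,0],[1,0,0,0,0],[1,0,0,0,0]]'|egrep wrist
python3 -c "
from h import *
st()"
python3 -m jog '[[1,0,0.006,0,0],[1,0,0.008,0,0],[1,0,0.008,0,0],[1,0,0.008,0,0],[1,0,0.008,0,0]]'|egrep wrist
python3 -c "
from h import *
st()"
python3 -m jog '[[1,0,0.008,0,0],[1,0,0.008,0,0],[1,0,0.008,0,0],[1,0,0.008,0,0],[1,0,0.008,0,0]]'|egrep wrist
python3 -c "
from h import *
st()"
```

```text
wrist_force: [-0.3, 0.1, -0.2]
jig mm [ -0.9 -77.4] z 41.3 F [-0.3  0.1 -0.2] t 14.4333
wrist_force: [-0.5, 0.0, -0.4]
jig mm [ -1.5 -37.9] z 40.3 F [-0.5  0.  -0.4] t 14.85
wrist_force: [-1.0, 0.7, 0.4]
jig mm [-1.4  1.7] z 40.3 F [-1.   0.7  0.4] t 15.2667
```

```bash
python3 -m jog '[[1,0,0.008,0,0],[1,0,0.008,0,0],[1,0,0.008,0,0],[1,0,0.008,0,0],[1,0,0.008,0,0]]'|egrep wrist
python3 -c "
from h import *
st()"
python3 -m jog '[[1,0,0.008,0,0],[1,0,0.008,0,0],[1,0,0.008,0,0],[1,0,0.008,0,0],[1,0,0.005,0,0]]'|egrep wrist
python3 -m jog '[[1,0,0,0,0],[1,0,0,0,0]]'|egrep wrist
python3 -c "
from h import *
st()"
```

```text
wrist_force: [0.2, 0.6, -0.2]
jig mm [-1.2 41.6] z 40.3 F [ 0.2  0.6 -0.2] t 15.6833
wrist_force: [0.4, 0.5, 0.7]
wrist_force: [0.1, 0.2, 0.2]
jig mm [-1.2 78.1] z 40.3 F [0.1 0.2 0.2] t 16.2667
```

Dry run complete with no contact, ending at y=+78. Now rise and move clear, then check the final state.

```bash
python3 -m jog '[[1,0,0,-0.03,0],[1,0,0,-0.04,0],[1,0,0,-0.04,0],[1,0,0,-0.04,0],[1,0.03,0,0,0]]' >/dev/null
python3 -m jog '[[1,0.03,0,0,0],[1,0.03,0,0,0],[1,0,0,0,0],[1,0,0,0,0],[1,0,0,0,0]]'|egrep 'tcp|wrist'
python3 -c "
from h import *
st(); c=shot('wrist','w8.png')"
```

```text
tcp_pos: [0.5241, 0.1024, 0.1908]
wrist_force: [1.1, 0.4, -0.2]
jig mm [-90.5  77.8] z 190.8 F [ 1.1  0.4 -0.2] t 17.1
```

View pics/w8.png

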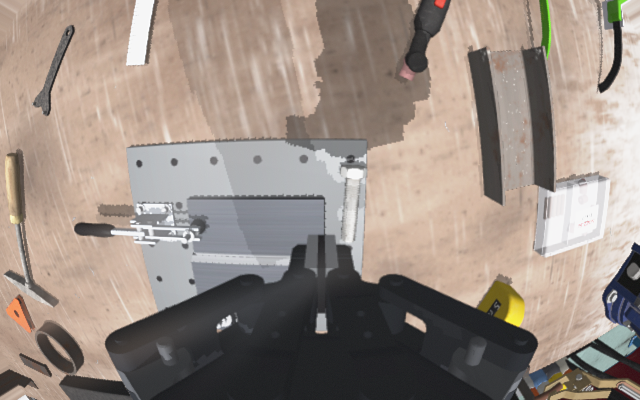

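The clamp is still shut with the handle level (75–195, 232), the seam strip at row 259 is uniform, and the bystanders have not moved. Handing in.

```bash
python3 -c "
from workcell import env
print(env.hand_in())"
```

```text
the job is handed in; nothing more can be done
None
```

The job is handed in: the loose plate is butted against the fixed plate along the whole seam (about 5 mm toward +y of it), the clamp is fully down, and the dry run covered the full seam about 9–10 mm above the plates with no contact force, finishing clear at about 17 s of the 61 s allowed.

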